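Set a plunge router's depth stop with a 15 mm setup bar

ROBOT

A 7-joint arm with a two-finger parallel gripper is mounted at the origin on the work surface. World frame = base frame: x ahead of the robot, y to its left, z up, the work surface at z = 0. Lengths are in mm, angles in degrees, forces in N, time in s.
With the tool pointing down it reaches from about 400 to 875 mm from the base axis. Payload 19.3 kg.
Tool frame: the origin (TCP) lies at the centre of the arm's flange, where the gripper is bolted on; the fingertips stand 173 mm ahead of it and the grasp point (between the pads) lies 155 mm ahead of it (bot.grasp_offset is the distance from the TCP to the grasp point, in mm); x points along the fingers, y is the direction in which the jaws open and shut, and the axes are right-handed (so a half turn about x gives the same grasp; the last joint's range is limited). The gripper opens to 85 mm and grips with 20 to 120 N. Pads are 22 mm wide; open, the fingers measure 114 mm over their backs; the gripper's body (76 mm by 85 mm) begins 54 mm behind the grasp point. The pads swing forward as they close: fully open they stand 13 mm farther back than shut.
Start: joints at [68.915, 29.874, -2.08, 91.645, 1.215, 58.505, -6.463], TCP at [183.359, -597.494, 404.691] pointing down, gripper open.
Joint ranges: [-166.77, 166.77], [-17.47, 122.26], [-85.68, 81.53], [9.62, 139.38], [-72.42, 252.41], [9.2, 110.78], [-144.41, 144.41]. Speed limits (degrees/s): [108.29, 108.29, 136.94, 136.94, 172.46, 172.46, 172.46].

INTERFACE

Orientations are given as [roll, pitch, yaw] about the fixed x, y, z axes, in that order (R = Rz(yaw) Ry(pitch) Rx(roll)).
In Python, from rig import bot gives the robot as it stands. The module is installed in compiled form; this text tells all that it offers.
- The arm moves only by the shell command python3 -m inch 'ROWS'. ROWS is JSON, a list of rows, each a list of 3 entries, a list of its own where there are three numbers: the shift along the tool's x, y, z as a fraction of full scale, then the turn about the tool's x as a fraction of full scale, then the gripper's target within -1 to 1 (shut at 1, half-way at 0, fully open at -1). A call has 1 to 20 rows; each row shifts and turns the commanded pose from where the row before left it, along the tool's axes as they then stand; what a row does not reach is not made up. Full scale, the value 1, is 0.03 m for a shift and 0.15 rad for a turn. A row lasts 1/8 s, in which the tool goes at most 62.5 mm and 10.7 degrees, less where a joint would pass 70% of its speed; a pose out of reach is approached as far as the arm can. A call with a number of a shift or a turn outside -1 to 1 is refused whole. A call with a gripper value outside its range is refused whole. The fingers move at their own pace and stop on an object; the grip force is fixed at half the most. Time passes only in rows, so rows that do not move let the fingers close. It gives the time, the measured TCP pose, the force and the opening at its end, in the units of the state.
- bot.read_state(): the state, without advancing time (a new reading comes with each control period).
- bot.get_image(name): name is "side" or "top"; returns a dict with "image" (400x640x3 uint8, red, green, blue), "depth" (400x640 float32, mm along the optical axis (not along the pixel's ray), 0 where there is no reading), "fx", "fy", "cx", "cy" (pixels), "k1" (the pictures are not rectified: a ray, as slopes to the right and down, at radius r is drawn at 1 + k1 r^2 times it, then the intrinsics apply), "R" (3x3) and "t" (3): a world point X has camera coordinates R X + t. Camera axes: x right, y down, z forward; pixel columns grow to the right and rows downward; lengths in mm; the calibration is good to about 2 mm. A picture is of the moment at which its call begins.
- bot.sign_off(): hands the job in, once; it reports no verdict.
Trained networks look in a picture, given as the dict that the camera call returned (one of the last four; its "shot" number tells which), for a name from the list of things; names that differ only in an ending like _2 or _b are one class to them, and where a whole thing is asked for, a point or a joint stands for the part that bears it (a point fixed in the world has none). Each returns a list of dicts, best first, with "conf" (0 to 1); they miss things now and then, are a little off and sometimes report something else, mostly with a low value. They report only what shows in the picture. A call takes as long as a camera call. They do not tell look-alikes from the thing itself.
- bot.look_for(picture, thing): "rect" ([left, top, width, height] in pixels, round what is visible of it).
- bot.masks_of(picture, thing): "pixels" (400x640 bool, what is visible of it) and "rect" ([left, top, width, height] in pixels, round what is visible of it).
- bot.tip_of(picture, thing): "location" ([column, row] in pixels: a listed point, or the origin of a listed thing).
The state is a dict: "clock": time; "joint_pos": joint angles; "qd": joint speeds; "effort": joint torques, N m; "tcp_pos": TCP position; "orientation": TCP orientation; "wrist_force": force on the tool from outside, world axes, zero at the start; "torque": the same for the moment, N m; "gripper_width": finger opening in mm.
Only numpy, scipy, OpenCV 4.12 (cv2) and the standard library are available. Lean on these libraries where they do the work, as an engineer would, in place of code of your own. Each camera call takes 0.05 s, during which the arm holds its last target. There are 200 camera calls.

TASK

The plunge router on the shop counter stands with its bit already down on the board; set its depth stop to 15 mm. First swing the stop rod's clamp lever loose, then lay the 15 mm brass setup bar (the middle thickness of the three) on the top step of the stop turret under the rod, lower the rod until it touches the bar without forcing it, and swing the lever fully back to lock it. Then draw the bar out, lay it back flat on the rubber mat, and leave the rod where you set it and everything else where it is.

Things in the scene. Friction and masses are not known exactly. Their poses are not given: they have to be found in the camera images.
- router: Cordless plunge router screwed down to a plywood board 260 x 260 x 12 mm, all fixed. Origin: centre of the board's underside; z is up through the motor. The depth stop is on its -x side. In its frame (mm): dark base plate radius 80, top at z 22, with a lobe out to x -92 (y -33..57); columns radius 14 at (0, +-54) up to z 162; black handles along y out to y +-112, radius 21, z 83..125.
- motor_top (a point): Centre of the top of the router's black battery (58 mm x 70 mm along the router's x and y), 212 mm above the counter. Below the battery (172 mm) stand motor and collar, radius 43 mm, down to 70 mm over the counter. Below them the space between turret and columns is open.
- bracket (a point): Centre of the top face of the grey bracket on the carriage that carries rod and lever, 144 mm above the counter. It fills x -77..-21, y 15..62, z 114..144 mm of the router's frame.
- stop_step: Steel stop turret on the router's base. Origin: centre of its top step's upper face (36 x 26 mm in x, y), under the rod, at (-62, 30, 42) mm in the router's frame, axes parallel to it. The bar balances if its centre is within 12 mm of this. The rest of the turret (to -y) is 6 mm lower or more. A bar laid along x, its outer half standing out to -x, leaves free room for fingers there.
- stop_rod (a joint): Depth rod, slides vertically: metres lowered from its highest place. 0 = foot 60 mm above the step; 0.045 = foot just on the 15 mm bar; 0.060 = foot on the bare step. Starts between 0 and 0.030. It slides with about 4 N and stays where left. Move it only with the lever loose: dragging it through the locked clamp would score it and fails the job.
- rod_foot: Lower end of the depth rod: flat round foot 12 mm across. Origin: centre of its underside. The rod is vertical steel, 10 mm thick; the foot moves with it.
- rod_top (a point): Centre of the top face of the rod's round dark-steel knob (22 mm across, 18 mm high), 162 mm above the foot; press here or grip the knob to move the rod.
- clamp_lever (a joint): Cam clamp lever of the rod, on a vertical pivot at (-62, 45.5) mm in the router's frame. 0 = locked, against its stop; grows anticlockwise seen from above to 1.25 rad (stop, fully loose). It clamps below 0.3 and is loose above 0.6; starts between 0 and 0.1 (locked). Turning it takes about 5 N at its end throughout; it stays where left.
- lever_end (a point): Centre of the 16 mm ball at the lever's end, 60 mm from the pivot, at z 166 mm. Locked, the lever points 50 degrees from the router's +x axis towards its +y axis; loose, about 122 degrees. The black arm is 11 mm thick, sloping up from z 156 mm at the 22 mm wide hub (top at z 162) to the ball.
- bar15: THE BAR TO USE: plain square brass setup bar 100 x 15 x 15 mm, about 0.19 kg. Origin at its centre; its x axis runs along its length. Lies flat on the mat at the start, in any of three places.
- bar10: Square brass setup bar 100 x 10 x 10 mm, origin at its centre, x along its length. On the mat; leave alone.
- bar20: Square brass setup bar 100 x 20 x 20 mm, origin at its centre, x along its length. On the mat; leave alone.
- mat: Black rubber mat, 230 mm (x) x 140 mm (y) x 4 mm thick, fixed on the counter. Origin: centre of its underside. The bars lie on it roughly along its y axis, about 70 mm apart in x.
- wax_tin: Small closed aluminium tin, 48 mm across, 34 mm high, standing on the router's board. Origin: centre of its underside.
- collet_spanner: Flat open-ended steel spanner, about 100 x 30 x 5 mm, lying on the router's board. Origin: underside, near the middle of its shank; x along it.
- tape_measure: Grey tape measure, about 75 x 34 x 61 mm. Origin: centre of its underside.
- padlock: Brass padlock standing on the counter, shackle up, 20 x 40 x 64 mm. Origin: centre of its underside.
- oil_bottle: White plastic bottle with a black cap, 56 mm across, 135 mm high. Origin: centre of its underside.
- screw_tub: Clear jar with a grey lid, 72 mm across, 75 mm high. Origin: centre of its underside.
- plug_box: Small cardboard box, 50 x 100 x 35 mm. Origin: centre of its underside.
Mind the look-alikes: they are no part of the job. What is shaped like the bar15 but blue is not meant.

How it is judged (in metres and radians):
On the way, in this order (a step that is already met when the one before it is completed fails the run):
1. the clamp lever is swung loose (value of joint clamp_lever above 0.6 rad), for 0.1 s.
2. the 15 mm bar lies on the turret's top step, under the rod (contact force between bar15 and stop_step above 0.3 N and horizontal distance between bar15 and stop_step below 0.018 m and z of bar15 in the frame of stop_step between 0.0055 and 0.0095 m and contact force between bar15 and the fingers below 0.1 N and linear speed of bar15 below 0.01 m/s), for 0.2 s.
3. the rod, still unclamped, is lowered onto the bar (contact force between rod_foot and bar15 above 0.2 N and contact force between bar15 and stop_step above 0.3 N and value of joint stop_rod between 0.0435 and 0.0465 m and value of joint clamp_lever above 0.5 rad), for 0.1 s.
4. the lever is locked with the rod on the bar (value of joint clamp_lever below 0.12 rad and value of joint stop_rod between 0.0435 and 0.0465 m and horizontal distance between bar15 and stop_step below 0.022 m), for 0.2 s.
At the end, for the whole second after the job is handed in: The lever is locked (within 0.12 rad of its stop), the rod's foot stands 15 mm (within 1.5 mm) above the turret's top step, and the 15 mm bar lies flat and still on the rubber mat, its centre over the mat (value of joint clamp_lever below 0.12 rad and value of joint stop_rod between 0.0435 and 0.0465 m and x of bar15 in the frame of mat between -0.11 and 0.11 m and y of bar15 in the frame of mat between -0.06 and 0.06 m and z of bar15 in the frame of mat between 0.0095 and 0.0135 m and linear speed of bar15 below 0.01 m/s); the robot touches nothing.
It fails at once if the rod is forced down onto the bar (over 45 N while the lever is loose) (contact force between rod_foot and bar15 above 45 N and value of joint clamp_lever above 0.5 rad).
It fails at once if another setup bar is moved more than 25 mm (distance of any of bar10, bar20 from where it was at the start of the episode above 0.025 m).
It fails at once if a bystander is moved more than 25 mm (distance of any of wax_tin, collet_spanner, tape_measure, padlock, oil_bottle, screw_tub, plug_box from where it was at the start of the episode above 0.025 m).
It fails at once if the rod is dragged through the locked clamp (value of joint clamp_lever below 0.3 rad and (velocity of joint stop_rod above 0.02 m/s or velocity of joint stop_rod below -0.02 m/s)).
It also fails if it takes over 72 s, if anything falls off the work surface, if the arm or the gripper's body presses on something with over 40 N, if the wrist force passes 120 N, or if a joint passes its speed limit or range.

## Working session

There is one attempt and no reset: what is moved stays moved. The work goes in short steps, Python scripts to look and compute and a shell command to move; the robot and the scene stay as the last step left them, time stands still between calls to the robot, and variables do not carry over. Pictures are saved under pics/ and viewed, about 8 in all and at most 12, crops included, and the job is handed in when it is done.

```bash
mkdir -p pics; cat > h.py <<'E'
import numpy as np, cv2
from rig import bot
def ray(p,uv):
    x,y=(uv[0]-p['cx'])/p['fx'],(uv[1]-p['cy'])/p['fy']
    a,b=x,y
    for _ in range(20):
        s=1+p['k1']*(a*a+b*b); a,b=x/s,y/s
    return np.array([a,b,1.])
def atz(p,uv,z):
    R,t=np.array(p['R']),np.array(p['t']); d=R.T@ray(p,uv); c=-R.T@t
    return c+d*(z-c[2])/d[2]
def atd(p,uv,d=None):
    u,v=int(round(uv[0])),int(round(uv[1]))
    if d is None:
        w=p['depth'][max(v-1,0):v+2,max(u-1,0):u+2]; w=w[w>0]
        if not len(w): return None
        d=np.median(w)
    R,t=np.array(p['R']),np.array(p['t']); return R.T@(ray(p,uv)*d-t)
def proj(p,X):
    c=np.array(p['R'])@np.array(X,float)+np.array(p['t']); a,b=c[0]/c[2],c[1]/c[2]; s=1+p['k1']*(a*a+b*b)
    return np.array([a*s*p['fx']+p['cx'],b*s*p['fy']+p['cy']])
def save(p,n,crop=None,f=1):
    im=p['image'][:,:,::-1]
    if crop: l,t,w,h=crop; im=im[t:t+h,l:l+w]
    cv2.imwrite('pics/'+n,cv2.resize(im,None,fx=f,fy=f,interpolation=cv2.INTER_CUBIC))
E
python3 - <<'E'
from h import *
np.set_printoptions(precision=1,suppress=True)
P={n:bot.get_image(n) for n in('top','side')}
for n,p in P.items():
    save(p,n+'0.png'); print(n,'cam',-np.array(p['R']).T@np.array(p['t']),p['R'][2])
    for k in ['motor_top','bracket','stop_step','rod_foot','rod_top','lever_end','bar15','bar10','bar20','mat','router']:
        for r in bot.tip_of(p,k)[:3]: print(k,np.array(r['location']),round(r['conf'],2),atd(p,r['location']))
a=cv2.imread('pics/top0.png')
print(bot.read_state())
E
```

```text
top cam [ 462.9  111.2 1420.7] [ 0. -0. -1.]
motor_top [438.5 155.9] 0.67 [ 626.7 -153.6  212.2]
bracket [403.7 154. ] 0.62 [636.4 -77.3 162.5]
bracket [273.  177.7] 0.52 [582.  264.7  19. ]
stop_step [400.4 161.8] 0.49 [618.9 -71.9 144. ]
rod_top [464.2 259.2] 0.63 [ 368.9 -263.    47.2]
rod_top [412.9 155.3] 0.38 [622.7 -86.9 242.8]
lever_end [274.2 173.5] 0.67 [595.1 263.1   5. ]
lever_end [409.2 129. ] 0.64 [698.1 -88.6 171.5]
bar15 [272.7 179. ] 0.65 [578.7 265.9  14.9]
bar15 [264.  280.4] 0.61 [296.  283.   12.5]
bar15 [327.4 170.3] 0.61 [606.9 113.5   9.6]
bar10 [272.7 179. ] 0.65 [578.7 265.9  14.9]
bar10 [264.  280.4] 0.61 [296.  283.   12.5]
bar10 [327.4 170.3] 0.61 [606.9 113.5   9.6]
bar20 [272.7 179. ] 0.65 [578.7 265.9  14.9]
bar20 [264.  280.4] 0.61 [296.  283.   12.5]
bar20 [327.4 170.3] 0.61 [606.9 113.5   9.6]
mat [272.  202.8] 0.84 [511.8 265.2  22.9]
mat [467.2 258.3] 0.49 [ 372.1 -268.7   56.2]
router [422.1 165.3] 0.92 [ 608.7 -123.4  164.5]
router [258.6 122.5] 0.17 [732.6 306.5  36.4]
side cam [  55.3 1260.1 1112. ] [ 0.3 -0.7 -0.6]
motor_top [331.3 176.3] 0.6
[... 518 characters left out ...]
 0.6 [288.1 295.3  12.9]
bar20 [328.  258.7] 0.68 [462.9 273.1   2.6]
bar20 [242.5 269.1] 0.63 [687.  424.2  12.2]
bar20 [378.3 277.4] 0.6 [288.1 295.3  12.9]
mat [327.2 131.4] 0.7 [617.1 -90.5 238.2]
mat [313.6 256.4] 0.66 [505.1 291.2  13.5]
router [332.6 175.5] 0.71 [ 602.6 -109.8   35.1]
{'clock': 1.2, 'joint_pos': array([68.9, 29.9, -2.1, 91.6,  1.2, 58.5, -6.5]), 'qd': array([-0.1, -0. ,  0. ,  0. , -0. , -0. , -0.1]), 'effort': array([ -0. , -92.7,   2. , -37. ,   0. ,   0. ,  -0. ]), 'tcp_pos': array([ 183.4, -597.5,  404.7]), 'orientation': array([-102.7,   90. ,   94.4]), 'wrist_force': array([ 0.1,  0.1, -0.1]), 'torque': array([-0., -0., -0.]), 'gripper_width': 85.05061925967615}
```

```bash
python3 - <<'E'
import cv2,numpy as np
a=cv2.imread('pics/top0.png');b=cv2.imread('pics/side0.png')
A=cv2.resize(a[100:310,220:500],None,fx=2.8,fy=2.8,interpolation=2)
cv2.imwrite('pics/t1.png',A)
B=cv2.resize(b[90:310,210:420],None,fx=2.7,fy=2.7,interpolation=2)
cv2.imwrite('pics/s1.png',B)
E
```

```text
(no output)
```

View pics/t1.png

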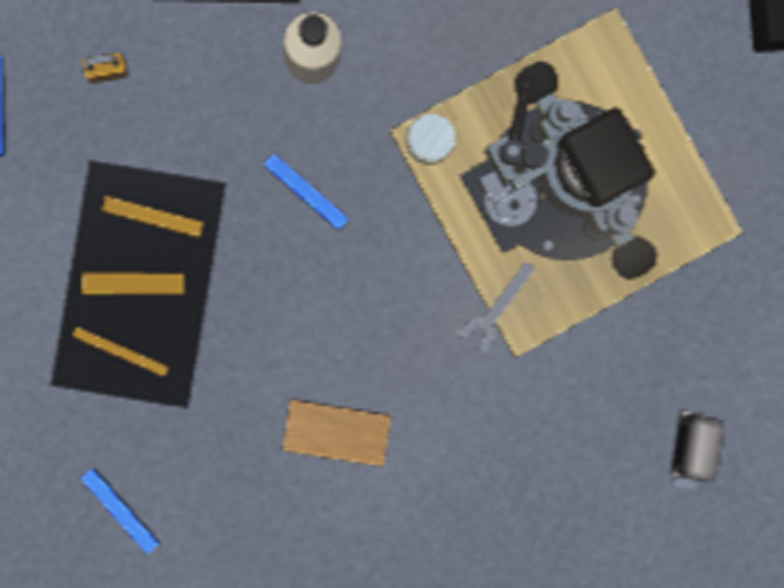

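View pics/s1.png

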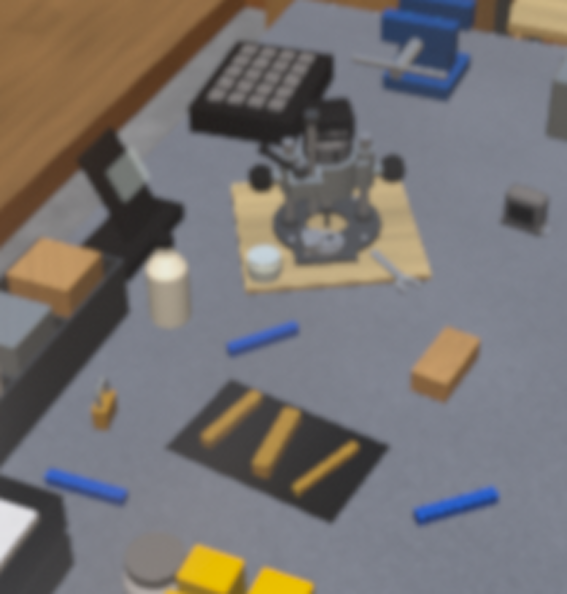

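The top crop shows three brass bars on the mat: (152,216), (132,284) the thickest and (120,351) the thinnest. It also shows two blue look-alikes, at (306,190) and (118,510). The router's -x side faces left and down in the image. The lever points up, and the tin sits at (432,137) on the board. Next I'll measure the bar widths and the router's pose.

```bash
cat > m.py <<'E'
from h import *
np.set_printoptions(precision=1,suppress=True)
p=bot.get_image('top'); im=p['image']; hsv=cv2.cvtColor(im,cv2.COLOR_RGB2HSV)
def fit(mask,z,name):
    c=max(cv2.findContours(mask.astype(np.uint8),0,cv2.CHAIN_APPROX_NONE)[0],key=cv2.contourArea)
    return c
# brass bars on mat region
l=cv2.inRange(hsv,(10,110,90),(32,255,255))
n,lab,st,ce=cv2.connectedComponentsWithStats(l)
for i in range(1,n):
    if st[i,4]<25: continue
    ys,xs=np.nonzero(lab==i)
    if not(235<ce[i][0]<305 and 160<ce[i][1]<250):continue
    W=np.array([atz(p,(x,y),14)[:2] for x,y in zip(xs,ys)]); m=W.mean(0); C=np.cov((W-m).T); e,v=np.linalg.eigh(C)
    d=v[:,1]; d=d if d[1]>0 else -d
    gsd=abs(atz(p,(301,200),14)[1]-atz(p,(300,200),14)[1])
    print('bar px',ce[i],'area w',len(xs)*gsd**2/100,'len,wid',np.sqrt(12*e[::-1]),'ctr',m,'axis deg',np.degrees(np.arctan2(d[1],d[0])), 'depth z',np.median([atd(p,(x,y))[2] for x,y in zip(xs,ys)]))
# board: light wood
b=cv2.inRange(hsv,(10,40,110),(30,150,255)); b[:, :350]=0;b[240:]=0
b=cv2.morphologyEx(b,cv2.MORPH_OPEN,np.ones((3,3)))
pts=np.argwhere(b>0)[:,::-1].astype(np.float32)
W=np.array([atz(p,u,12)[:2] for u in pts],np.float32)
r=cv2.minAreaRect(W); print('board',r); 
mt=[q for q in bot.tip_of(p,'motor_top')][0]['location']; print('motor',atz(p,mt,212))
br=bot.tip_of(p,'bracket')[0]['location']; print('bracket',atz(p,br,144))
for q in bot.tip_of(p,'lever_end'): print('lever',q['location'],atz(p,q['location'],166))
for q in bot.tip_of(p,'rod_top'): print('rodtop',q['location'],atz(p,q['location'],240))
for k,z in(('wax_tin',34+12),('collet_spanner',15)):
    for q in bot.tip_of(p,k)[:1]:print(k,q['location'],atz(p,q['location'],z))
q=bot.masks_of(p,'mat')[0]; ys,xs=np.nonzero(cv2.inRange(im,(0,0,0),(45,45,48))); 
k=(xs>232)&(xs<305)&(ys>150)&(ys<255); W=np.array([atz(p,u,4)[:2] for u in zip(xs[k],ys[k])],np.float32); print('mat',cv2.minAreaRect(W))
save(p,'c.png',(380,110,80,100),6)
E
python3 m.py
```

```text
bar px [274.  176.8] area w 16.07220280356751 len,wid [103.1  15.8] ctr [585.1 262.4] axis deg 76.04730500556651 depth z 17.382577998808856
bar px [266.5 200.7] area w 21.84571254853837 len,wid [102.4  21.2] ctr [517.6 281.8] axis deg 90.17157174578196 depth z 22.614729723885887
bar px [262.6 225.1] area w 11.156917480146381 len,wid [101.3  10.9] ctr [449.4 290.8] axis deg 67.51819606609767 depth z 12.542366095346193
board ((628.8858642578125, -150.56002807617188), (259.390380859375, 260.600341796875), 29.951486587524414)
motor [ 629.1 -152.   212. ]
bracket [633.2 -86.  144. ]
lever [409.3, 129.2] [698.6 -89.8 166. ]
rodtop [413.5, 153.7] [626.9 -88.7 240. ]
wax_tin [374.9, 148.9] [664.8 -15.6  46. ]
collet_spanner [400.4, 205.4] [512.4 -92.4  15. ]
mat ((517.0121459960938, 275.77313232421875), (134.8004913330078, 225.28993225097656), 81.9255142211914)
```

View pics/c.png

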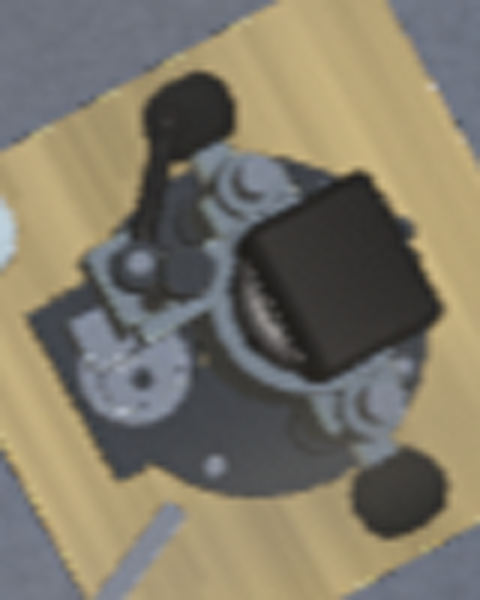

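Bar15 is the bar at px (274,177). Its measured width is 15.8 mm, against 21 and 11 mm for the others, and it is brass, not blue. The board fit, the motor and the bracket all agree on router centre (629,-151) and yaw -60°. Next, a planning helper.

```bash
cat > g.py <<'E'
# usage: g.py x y z_grasp jaw_deg   (world)   or  r: x y in router frame with prefix r
import sys; from h import *
from scipy.spatial.transform import Rotation as Ro
np.set_printoptions(precision=2,suppress=True)
C=np.array([629,-151.]); Y=np.radians(-60)
def r2w(x,y): return C+np.array([[np.cos(Y),-np.sin(Y)],[np.sin(Y),np.cos(Y)]])@[x,y]
def w2r(w): return np.array([[np.cos(Y),np.sin(Y)],[-np.sin(Y),np.cos(Y)]])@(np.array(w)[:2]-C)
if __name__=='__main__':
    s=bot.read_state(); R=Ro.from_euler('xyz',s['orientation'],degrees=True).as_matrix(); t=np.array(s['tcp_pos'])
    ja=np.degrees(np.arctan2(R[1,1],R[0,1])); print('toolx',R[:,0],'jaw',ja,'j7',s['joint_pos'][6],'grasp router',w2r(t),'z',t[2]-bot.grasp_offset,'clock',s['clock'],'F',s['wrist_force'],'w',s['gripper_width'])
    a=sys.argv[1:]
    while a:
        if a[0]=='r': xy=r2w(float(a[1]),float(a[2])); off=-60; a=a[1:]
        else: xy=np.array([float(a[0]),float(a[1])]); off=0
        z=float(a[2]); J=float(a[3])+off; d=(J-ja+90)%180-90   # min turn about world z
        Rn=Ro.from_euler('z',d,degrees=True).as_matrix()@R
        D=Rn.T@(np.r_[xy,z+bot.grasp_offset]-t)
        print('tgt',xy,z,'turn units (tool x)',-np.radians(d)/0.15,'deg',-d,'shift units AFTER turn',D/30, 'before turn',R.T@(np.r_[xy,z+bot.grasp_offset]-t)/30)
        a=a[4:]; t=np.r_[xy,z+bot.grasp_offset]; R=Rn; ja=ja+d
E
python3 g.py r -23.5 91.5 240 0 r -23.5 91.5 181 0; python3 -c "
from rig import bot;print(bot.grasp_offset)"
```

```text
toolx [ 0. -0. -1.] jaw -72.94003311081121 j7 -6.463893551311835 grasp router [ 163.86 -609.18] z 250.0104345661567 clock 1.6 F [0.43 0.11 0.52] w 85.50999201215866
tgt [696.49 -84.9 ] 240.0 turn units (tool x) -1.5056412206715994 deg -12.940033110811214 shift units AFTER turn [  0.33  -6.25 -23.36] before turn [  0.33 -11.32 -21.36]
tgt [696.49 -84.9 ] 181.0 turn units (tool x) -0.0 deg -0.0 shift units AFTER turn [ 1.97 -0.   -0.  ] before turn [ 1.97 -0.   -0.  ]
154.70000000000002
```

```bash
python3 -m inch '[[[-0.75,0,0],-0.75,0.3],[[-0.75,0,0],-0.75,0.3],[[0,-0.26,-0.97],0,0.3],[[0,-0.26,-0.97],0,0.3],[[0,-0.26,-0.97],0,0.3],[[0,-0.26,-0.97],0,0.3],[[0,-0.26,-0.97],0,0.3],[[0,-0.26,-0.97],0,0.3],[[0,-0.26,-0.97],0,0.3],[[0,-0.26,-0.97],0,0.3],[[0,-0.26,-0.97],0,0.3],[[0,-0.26,-0.97],0,0.3],[[0,-0.26,-0.97],0,0.3],[[0,-0.26,-0.97],0,0.3],[[0,-0.26,-0.97],0,0.3],[[0,-0.26,-0.97],0,0.3],[[0,-0.26,-0.97],0,0.3],[[0,-0.26,-0.97],0,0.3]]'; python3 g.py r -23.5 91.5 240 0
```

```text
clock: 3.85
tcp_pos: [525.1, -256.2, 449.8]
orientation: [104.3, 90.0, -45.8]
wrist_force: [0.8, -0.1, -0.1]
gripper_width: 29.7
toolx [ 0. -0. -1.] jaw -60.053906123351965 j7 -45.447695149835916 grasp router [  39.14 -142.57] z 295.0703912988439 clock 3.85 F [ 0.8  -0.08 -0.06] w 29.745368743312117
tgt [696.49 -84.9 ] 240.0 turn units (tool x) -0.006272262263186569 deg -0.05390612335196465 shift units AFTER turn [ 1.84 -2.09 -7.8 ] before turn [ 1.84 -2.1  -7.8 ]
```

```bash
python3 -m inch '[[[0,-0.26,-0.975],0,0.3],[[0,-0.26,-0.975],0,0.3],[[0,-0.26,-0.975],0,0.3],[[0,-0.26,-0.975],0,0.3],[[0,-0.26,-0.975],0,0.3],[[0,-0.26,-0.975],0,0.3],[[0,-0.26,-0.975],0,0.3],[[0,-0.26,-0.975],0,0.3],[[0.9,0,0],0,0.3],[[0.9,0,0],0,0.3],[[0,0,0],0,0.3]]'; python3 g.py r -23.5 91.5 182 0
python3 - <<'E'
from h import *
p=bot.get_image('side')
for q in bot.tip_of(p,'lever_end'):print(q)
save(p,'s2.png',(260,60,120,140),4)
E
```

```text
clock: 5.22
tcp_pos: [695.7, -86.0, 393.9]
orientation: [-33.3, 89.8, 176.7]
wrist_force: [-0.2, -0.1, 0.3]
gripper_width: 29.6
toolx [-0.  0. -1.] jaw -60.04195153123044 j7 -65.00199520103138 grasp router [-22.91  90.26] z 239.1663488957869 clock 5.225 F [-0.23 -0.09  0.25] w 29.575048097596653
tgt [696.49 -84.9 ] 182.0 turn units (tool x) -0.004881282308162519 deg -0.04195153123043838 shift units AFTER turn [ 1.91 -0.02 -0.05] before turn [ 1.91 -0.02 -0.05]
{'location': [304.7, 144.6], 'conf': 0.49}
```

View pics/s2.png

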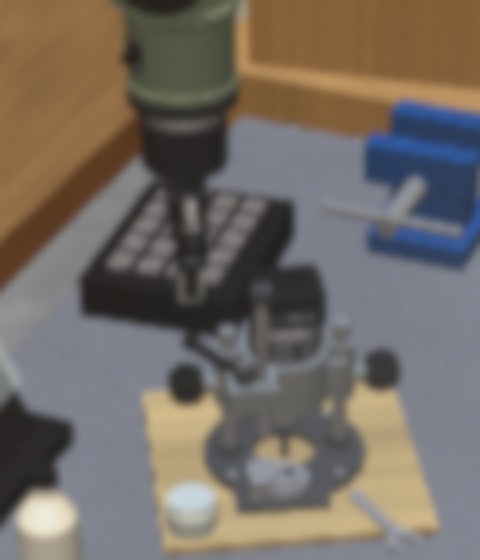

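The side view shows the fingertips at crop (190,300), straight above the lever ball at (190,342). The path down is clear. Going down over the ball.

```bash
python3 -m inch '[[[0.7,0,-0.05],0,0.3],[[0.7,0,0],0,0.3],[[0.6,0,0],0,0.3],[[0,0,0],0,0.3]]'; python3 g.py r -74 104 179 0
python3 - <<'E'
from h import *
p=bot.get_image('side'); print(proj(p,(696.5,-85,166)),proj(p,(697,-83,166)))
save(p,'s3.png',(280,110,70,70),7)
E
```

```text
clock: 5.82
tcp_pos: [697.1, -85.3, 334.4]
orientation: [-35.3, 89.9, 174.6]
wrist_force: [-0.4, -0.3, 0.4]
gripper_width: 29.8
toolx [-0.  0. -1.] jaw -60.047547243800366 j7 -65.90877097328067 grasp router [-22.86  91.87] z 179.6890586440832 clock 5.825 F [-0.44 -0.29  0.45] w 29.837158033286073
tgt [682.07 -34.91] 179.0 turn units (tool x) -0.005532373030432361 deg -0.047547243800366346 shift units AFTER turn [ 0.02 -1.7  -0.4 ] before turn [ 0.02 -1.7  -0.4 ]
[306.76792893 144.74539086] [306.41932908 144.98691631]
```

View pics/s3.png

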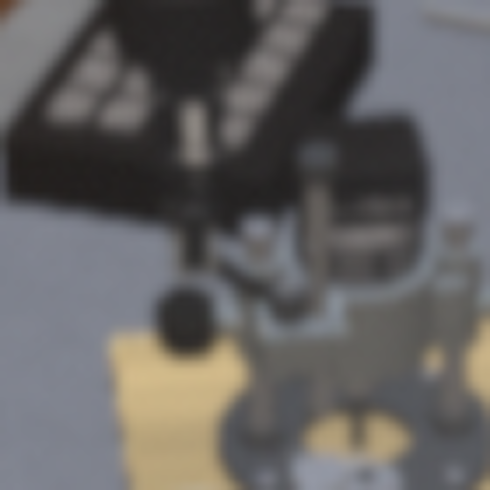

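The fork straddles the ball. Swinging the lever now.

```bash
python3 -m inch '[[[0,-0.3,-0.15],0,0.3],[[0,-0.3,-0.15],0,0.3],[[0,-0.3,-0.1],0,0.3],[[0,-0.3,-0.05],0,0.3],[[0,-0.3,0],0,0.3],[[0,-0.3,0],0,0.3],[[0,-0.2,0],0,0.3],[[0,0,0],0,0.3]]'; python3 g.py r -74 104 240 0
python3 - <<'E'
from h import *
p=bot.get_image('side')
save(p,'s4.png',(280,110,70,70),7)
E
```

```text
clock: 6.88
tcp_pos: [679.3, -25.7, 336.8]
orientation: [149.7, 89.9, -0.3]
wrist_force: [0.4, -1.0, 1.5]
gripper_width: 30.0
toolx [ 0. -0. -1.] jaw -60.00310129174867 j7 -71.16318620794868 grasp router [-83.36 106.18] z 182.05179549462073 clock 6.875 F [ 0.39 -0.96  1.47] w 30.025690466650286
tgt [682.07 -34.91] 240.0 turn units (tool x) -0.0003608516805274001 deg -0.0031012917486634706 shift units AFTER turn [-1.93  0.31  0.07] before turn [-1.93  0.31  0.07]
```

View pics/s4.png

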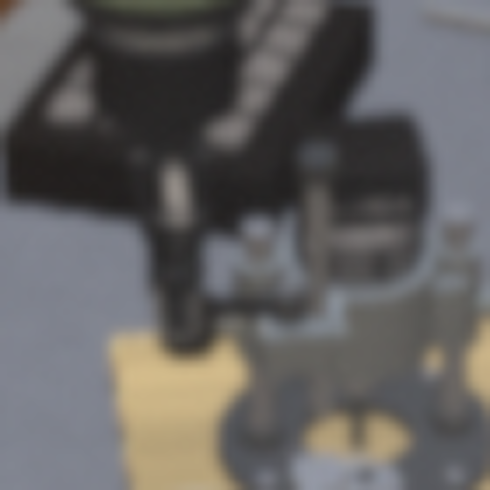

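```bash
python3 g.py r -84 106 300 0 596.5 308 250 -14 596.5 308 14 -14
```

```text
toolx [ 0.  0. -1.] jaw -60.02111346790703 j7 -71.15149382279397 grasp router [-83.2  106.01] z 181.7504898984897 clock 6.925 F [-0.54 -0.78 -0.14] w 29.878419930086267
tgt [678.8  -25.25] 300.0 turn units (tool x) -0.0024566635432786764 deg -0.021113467907028394 shift units AFTER turn [-3.94 -0.03 -0.  ] before turn [-3.94 -0.03 -0.  ]
tgt [596.5 308. ] 250.0 turn units (tool x) -5.352343039449278 deg -46.0 shift units AFTER turn [  1.67  -5.35 -10.11] before turn [  1.67 -10.99  -3.18]
tgt [596.5 308. ] 14.0 turn units (tool x) -0.0 deg -0.0 shift units AFTER turn [ 7.87 -0.    0.01] before turn [ 7.87 -0.    0.01]
```

```bash
python3 -m inch '[[[-1,0,0],0,0.3],[[-1,0,0],0,0.3],[[-1,0,0],-0.892,0],[[-0.9,0,0],-0.892,0],[[0,0,0],-0.892,0],[[0,0,0],-0.892,0],[[0,0,0],-0.892,0],[[0,0,0],-0.892,0],[[0,-0.486,-0.919],0,0],[[0,-0.486,-0.919],0,0],[[0,-0.486,-0.919],0,0],[[0,-0.486,-0.919],0,0],[[0.2,-0.486,-0.919],0,0],[[0.2,-0.486,-0.919],0,0],[[0.2,-0.486,-0.919],0,0],[[0.2,-0.486,-0.919],0,0],[[0.2,-0.486,-0.919],0,0],[[0.3,-0.486,-0.919],0,0],[[0.3,-0.486,-0.919],0,0],[[0,0,0],0,0]]'; python3 g.py 596.5 308 100 -14  596.5 308 16 -14
```

```text
clock: 9.43
tcp_pos: [595.7, 309.3, 404.1]
orientation: [-101.8, 89.9, 154.4]
wrist_force: [0.1, -0.7, 0.4]
gripper_width: 42.5
toolx [-0.  0. -1.] jaw -13.834334575039879 j7 -59.74675497920696 grasp router [-415.27  201.34] z 249.42387301813628 clock 9.425 F [ 0.06 -0.7   0.41] w 42.54940317959964
tgt [596.5 308. ] 100.0 turn units (tool x) 0.019276047481798467 deg 0.1656654249601246 shift units AFTER turn [4.98 0.05 0.04] before turn [4.98 0.05 0.04]
tgt [596.5 308. ] 16.0 turn units (tool x) -0.0 deg -0.0 shift units AFTER turn [2.8  0.01 0.  ] before turn [2.8  0.01 0.  ]
```

```bash
python3 - <<'E'
from h import *
p=bot.get_image('top')
save(p,'t4.png',(215,90,150,120),5)
for q in bot.tip_of(p,'bar15'):print(q['location'],atz(p,q['location'],19))
p=bot.get_image('side')
im=cv2.cvtColor(p['image'],cv2.COLOR_RGB2HSV)
E
```

```text
[328.9, 169.2] [609.11575159 109.32594383  19.        ]
[263.5, 284.3] [286.01153844 283.28321289  19.        ]
```

View pics/t4.png

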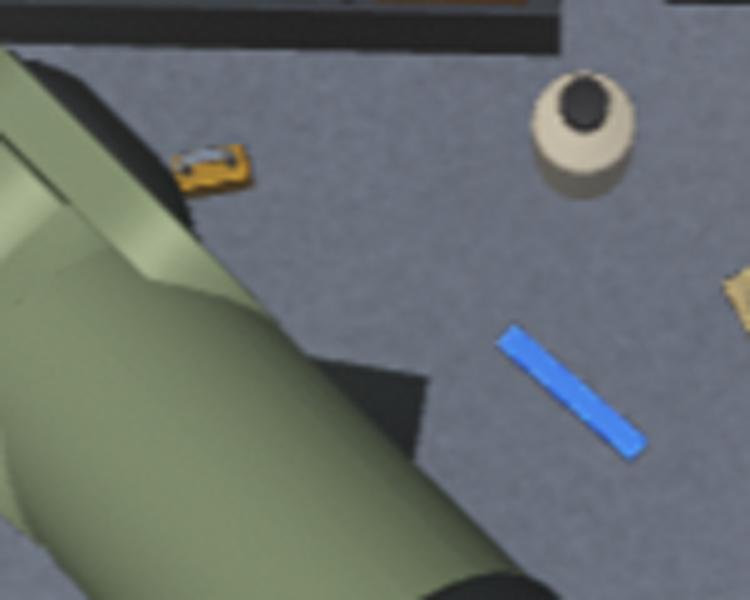

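The top view shows the arm over the mat, with the blue bar (575,395), the padlock and the bottle undisturbed. Going down to the bar.

```bash
python3 -m inch '[[[1,0.05,0.04],0,0],[[1,0,0],0,0],[[1,0,0],0,0],[[1,0,0],0,0],[[1,0,0],0,0],[[1,0,0],0,0],[[0.8,0,0],0,0],[[0.5,0,0],0,0],[[0.2,0,0],0,0],[[0,0,0],0,0]]'; python3 g.py 596.5 308 23 -14
python3 - <<'E'
from h import *
p=bot.get_image('side')
save(p,'s5.png',(240,200,120,100),6)
E
```

```text
clock: 10.82
tcp_pos: [598.5, 305.1, 180.0]
orientation: [138.6, 90.0, 34.6]
wrist_force: [-0.1, -0.4, 0.6]
gripper_width: 43.2
toolx [ 0.  0. -1.] jaw -14.054570743030217 j7 -65.67465863296418 grasp router [-410.29  201.62] z 25.26241918137498 clock 10.825 F [-0.12 -0.4   0.61] w 43.22502509964264
tgt [596.5 308. ] 23.0 turn units (tool x) -0.006349594274246265 deg -0.05457074303021159 shift units AFTER turn [ 0.08 -0.09 -0.08] before turn [ 0.08 -0.09 -0.08]
```

View pics/s5.png

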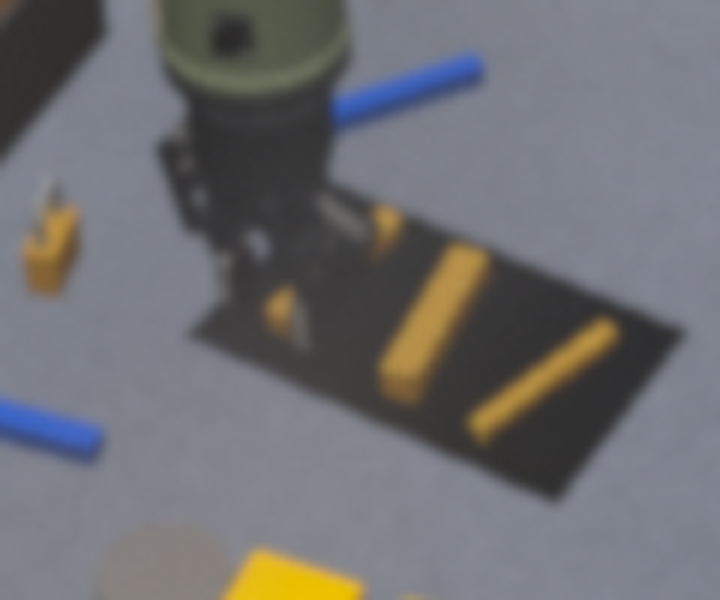

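The fingers straddle the outer end of the bar (end face at (280,310)), and the other bars are clear. A small outward correction, then close.

```bash
python3 -m inch '[[[0.05,-0.09,-0.08],0,0],[[0,0,0],0,1],[[0,0,0],0,1],[[0,0,0],0,1],[[0,0,0],0,1],[[0,0,0],0,1]]'; python3 g.py; python3 -m inch '[[[-0.5,0,0],0,1],[[-0.8,0,0],0,1],[[-1,0,0],0,1],[[0,0,0],0,1]]'
python3 - <<'E'
from h import *
p=bot.get_image('side')
save(p,'s6.png',(240,170,120,120),5)
E
python3 g.py
```

```text
clock: 11.62
tcp_pos: [596.3, 308.3, 178.7]
orientation: [154.9, 90.0, 50.8]
wrist_force: [-2.9, 0.3, 5.5]
gripper_width: 13.5
toolx [ 0.  0. -1.] jaw -14.051469704534522 j7 -66.03752125531815 grasp router [-414.08  201.33] z 24.019535899705744 clock 11.625 F [-2.86  0.31  5.47] w 13.506900653266815
clock: 12.12
tcp_pos: [597.0, 308.4, 251.1]
orientation: [132.8, 89.7, 28.8]
wrist_force: [0.0, 0.6, -2.7]
gripper_width: 12.9
toolx [ 0.  0. -1.] jaw -14.066830970152896 j7 -64.11985463040986 grasp router [-413.77  201.54] z 94.66318342923813 clock 12.175 F [-0.67 -0.74 -3.07] w 13.21727139179893
```

View pics/s6.png

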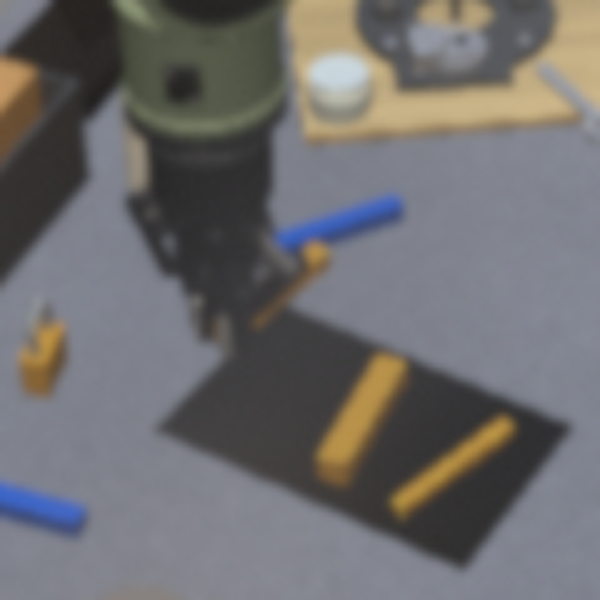

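```bash
python3 g.py r -182 30 100 90 r -182 30 66 90 r -120 30 66 90
```

```text
toolx [ 0.  0. -1.] jaw -14.066830970152896 j7 -64.11985463040986 grasp router [-413.77  201.54] z 94.66318342923813 clock 12.175 F [-0.67 -0.74 -3.07] w 13.21727139179893
tgt [563.98  21.62] 100.0 turn units (tool x) -5.127408608993167 deg -44.06683097015289 shift units AFTER turn [-0.2  -5.72  7.73] before turn [-0.19  1.26  9.53]
tgt [563.98  21.62] 66.0 turn units (tool x) -0.0 deg -0.0 shift units AFTER turn [ 1.13 -0.    0.  ] before turn [ 1.13 -0.    0.  ]
tgt [594.98 -32.08] 66.0 turn units (tool x) -0.0 deg -0.0 shift units AFTER turn [-0.    0.    2.07] before turn [-0.    0.    2.07]
```

```bash
python3 -m inch '[[[-0.2,0,0],-0.855,1],[[0,0,0],-0.855,1],[[0,0,0],-0.855,1],[[0,0,0],-0.855,1],[[0,0,0],-0.855,1],[[0,0,0],-0.852,1],[[0,-0.572,0.773],0,1],[[0,-0.572,0.773],0,1],[[0,-0.572,0.773],0,1],[[0,-0.572,0.773],0,1],[[0,-0.572,0.773],0,1],[[0,-0.572,0.773],0,1],[[0,-0.572,0.773],0,1],[[0,-0.572,0.773],0,1],[[0,-0.572,0.773],0,1],[[0,-0.572,0.773],0,1],[[0,0,0],0,1]]'; python3 g.py r -182 30 66 90 r -120 30 66 90
python3 - <<'E'
from h import *; from g import w2r
np.set_printoptions(precision=1,suppress=True)
for cam in('side','top'):
    p=bot.get_image(cam); save(p,cam[0]+'7.png',(280,110,150,130),5)
    m=cv2.inRange(cv2.cvtColor(p['image'],cv2.COLOR_RGB2HSV),(10,130,70),(28,255,255))
    ys,xs=np.nonzero(m); Q=np.array([r for r in(atd(p,u) for u in zip(xs,ys)) if r is not None])
    k=(Q[:,2]>60)&(Q[:,2]<130)&(Q[:,0]>480)&(Q[:,0]<680)&(abs(Q[:,1])<100); Q=Q[k]
    if len(Q)<5: print(cam,'none');continue
    r=np.array([np.r_[w2r(q),q[2]] for q in Q]); i=np.argsort(r[:,0])
    print(cam,len(r)); print(r[i][::max(1,len(i)//12)])
E
```

```text
clock: 14.3
tcp_pos: [563.3, 18.9, 252.8]
orientation: [-70.9, 89.9, -131.1]
wrist_force: [1.2, -0.3, -1.5]
gripper_width: 13.0
toolx [-0. -0. -1.] jaw 29.82157367219522 j7 -6.828270811688365 grasp router [-179.97   28.1 ] z 98.12254298715317 clock 14.3 F [ 1.17 -0.3  -1.5 ] w 12.953236028069142
tgt [563.98  21.62] 66.0 turn units (tool x) -0.020760845949573156 deg -0.17842632780477174 shift units AFTER turn [ 1.07  0.07 -0.07] before turn [ 1.07  0.07 -0.07]
tgt [594.98 -32.08] 66.0 turn units (tool x) -0.0 deg -0.0 shift units AFTER turn [0.   0.   2.07] before turn [0.   0.   2.07]
side 15
[[-182.6   26.    88.5]
 [-180.    29.2   91.4]
 [-179.4   25.6   90.6]
 [-176.7   28.8   93.2]
 [-174.7   25.    91.4]
 [-169.7   27.9   92.4]
 [-168.8   24.2   91.3]
 [-163.5   23.4   91.8]
 [-163.2   27.    91.9]
 [-153.7   25.7   89.2]
 [-153.2   22.    88.5]
 [-150.3   25.3   91.1]
 [-147.8   25.    93.8]
 [-147.6   28.6   94. ]
 [-145.1   28.2   96.5]]
top none
```

View pics/s7.png

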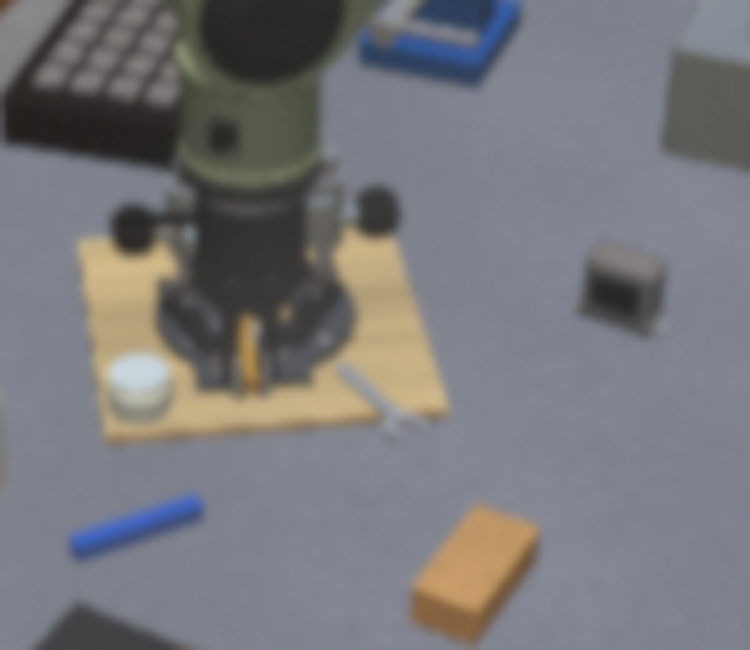

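The bar points into the router, level and aligned: its top is at z 92, against 93 expected. Down and slide it in.

```bash
python3 -m inch '[[[0.6,0.07,-0.07],0,1],[[0.5,0,0],0,1],[[0,0,0.5],0,1],[[0,0,0.5],0,1],[[0,0,0.5],0,1],[[0,0,0.5],0,1],[[0,0,0.07],0,1],[[0,0,0],0,1]]'; python3 g.py r -120 30 62 90
python3 - <<'E'
from h import *; from g import w2r
np.set_printoptions(precision=1,suppress=True)
p=bot.get_image('side'); save(p,'s8.png',(290,100,80,100),6)
E
```

```text
clock: 15.4
tcp_pos: [595.4, -29.4, 220.2]
orientation: [162.7, 90.0, 102.7]
wrist_force: [0.1, 0.0, -1.8]
gripper_width: 13.0
toolx [-0.  0. -1.] jaw 30.006848660340626 j7 -2.1174479850233854 grasp router [-122.1    31.73] z 65.50946305421121 clock 15.4 F [ 0.11  0.01 -1.78] w 13.006254900918808
tgt [594.98 -32.08] 62.0 turn units (tool x) 0.0007968778152974965 deg 0.006848660340622814 shift units AFTER turn [ 0.12 -0.06  0.07] before turn [ 0.12 -0.06  0.07]
```

View pics/s8.png

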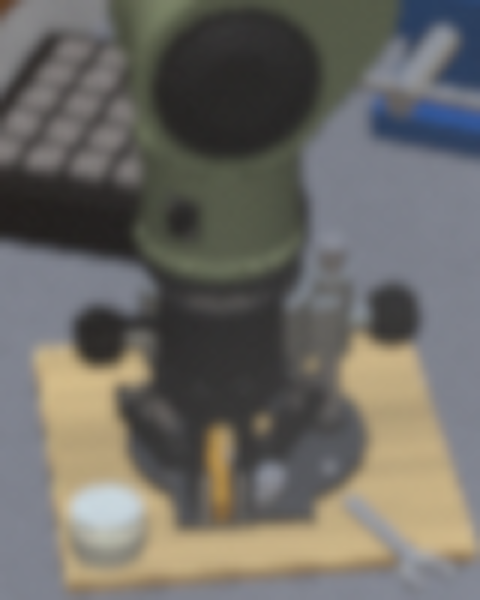

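No contact forces, and the bar sits over the step. Lowering it.

```bash
python3 -m inch '[[[0.05,-0.04,0.1],0,1],[[0.05,0,0],0,1],[[0,0,0],0,1]]'; python3 -m inch '[[[0.03,0,0],0,1],[[0,0,0],0,1]]';python3 -m inch '[[[0.03,0,0],0,1],[[0,0,0],0,1]]'
```

```text
clock: 15.82
tcp_pos: [595.7, -31.6, 217.2]
orientation: [161.7, 89.9, 101.8]
wrist_force: [-2.6, 5.9, -2.2]
gripper_width: 13.1
clock: 16.08
tcp_pos: [595.8, -31.5, 216.4]
orientation: [153.5, 89.9, 93.6]
wrist_force: [-3.2, 6.3, 1.5]
gripper_width: 13.1
clock: 16.32
tcp_pos: [595.8, -31.5, 215.7]
orientation: [147.0, 89.9, 87.1]
wrist_force: [-3.3, 6.2, 4.8]
gripper_width: 13.0
```

A 7 N horizontal force appears along the router's -x, so the gripper body is just touching the bracket. The bar rests on the step (+5 N vertical). Releasing, then backing off.

```bash
python3 -m inch '[[[0,0,0],0,0.4],[[0,0,0],0,0.3],[[0,0,0],0,0.3],[[0,0,-0.1],0,0.3],[[0,0,-0.1],0,0.3],[[0,0,-0.3],0,0.3],[[0,0,-0.7],0,0.3],[[0,0,-1],0,0.3],[[-0.5,0,-1],0,0.3],[[0,0,0],0,0.3]]'; python3 g.py 
python3 - <<'E'
from h import *; from g import w2r
np.set_printoptions(precision=1,suppress=True)
for cam in('side','top'):
    p=bot.get_image(cam); save(p,cam[0]+'9.png',(290,100,80,90),6)
    m=cv2.inRange(cv2.cvtColor(p['image'],cv2.COLOR_RGB2HSV),(10,130,70),(28,255,255))
    ys,xs=np.nonzero(m); Q=np.array([atz(p,u,57) for u in zip(xs,ys)])
    r=np.array([np.r_[w2r(q),q[2]] for q in Q]); k=(abs(r[:,0]+90)<60)&(abs(r[:,1]-30)<40);r=r[k]
    print(cam,len(r)); i=np.argsort(r[:,0]);print(r[i][:: max(1,len(i)//10)])
E
```

```text
clock: 17.58
tcp_pos: [547.2, 52.9, 231.4]
orientation: [97.5, 89.9, 37.7]
wrist_force: [1.5, -1.2, 0.1]
gripper_width: 29.6
toolx [ 0.  0. -1.] jaw 30.215400609444842 j7 -12.134111054418485 grasp router [-217.53   31.11] z 76.73296134225299 clock 17.575 F [ 1.45 -1.24  0.1 ] w 29.605075250028907
side 0
[]
top 48
[[-92.8  33.8  57. ]
 [-90.4  32.5  57. ]
 [-88.3  25.1  57. ]
 [-86.7  33.6  57. ]
 [-84.3  32.3  57. ]
 [-81.9  31.   57. ]
 [-79.5  29.7  57. ]
 [-77.2  28.4  57. ]
 [-74.8  27.1  57. ]
 [-72.4  25.8  57. ]
 [-69.7  30.5  57. ]
 [-67.4  29.2  57. ]]
```

View pics/s9.png

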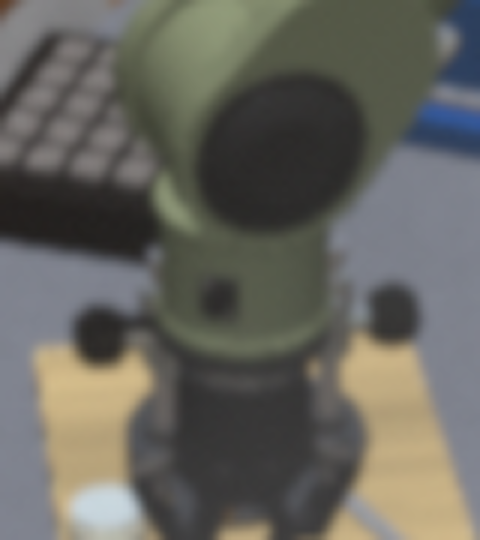

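I've now used all 12 views, so everything from here on is numbers only. I'll raise the arm clear and measure the bar by depth.

```bash
cat > bar.py <<'E'
from h import *; from g import w2r
np.set_printoptions(precision=1,suppress=True)
def bar(zt=57):
  for cam in('side','top'):
    p=bot.get_image(cam)
    m=cv2.inRange(cv2.cvtColor(p['image'],cv2.COLOR_RGB2HSV),(10,120,60),(30,255,255))
    ys,xs=np.nonzero(m); r=[]
    for u in zip(xs,ys):
        a=atz(p,u,zt); d=atd(p,u); r.append(np.r_[w2r(a),d[2] if d is not None else -1])
    r=np.array(r); k=(r[:,0]>-160)&(r[:,0]<-20)&(abs(r[:,1]-30)<30);r=r[k]
    if len(r)<6: print(cam,'few',len(r)); continue
    print(cam,len(r),'x range',r[:,0].min(),r[:,0].max(),'y med',np.median(r[:,1]),'slope',np.polyfit(r[:,0],r[:,1],1)[0])
    for a in range(-130,-50,15):
        q=r[(r[:,0]>=a)&(r[:,0]<a+15)]; 
        if len(q): print('  x',a,'n',len(q),'y',q[:,1].min(),q[:,1].max(),'depth z',np.median(q[:,2]))
if __name__=='__main__': bar()
E
python3 -m inch '[[[-1,0,0],0,0.3],[[-1,0,0],0,0.3],[[-1,0,0],0,0.3],[[-1,0,-1],0,0.3],[[-1,0,-1],0,0.3],[[0,0,-1],0,1],[[0,0,0],0,1]]'; python3 bar.py; python3 g.py r -62 30 270 90
```

```text
clock: 18.55
tcp_pos: [502.4, 129.3, 380.6]
orientation: [81.8, 90.0, 21.9]
wrist_force: [0.6, -0.3, -1.2]
gripper_width: 0.1
side 47 x range -134.33320019162556 -38.522175738922506 y med 31.300401326723154 slope -0.018252544250517314
  x -130 n 9 y 28.121355800496683 36.98043941018615 depth z 52.43051364330521
  x -115 n 6 y 26.53241005639191 34.677326398139854 depth z 55.34762211806814
  x -100 n 5 y 28.63062900533865 36.04053189551848 depth z 55.4588128456603
  x -85 n 9 y 26.217947153504777 35.26158012484417 depth z 54.35805506610873
  x -70 n 8 y 24.586711194471317 36.64516117676243 depth z 53.94564219766601
  x -55 n 6 y 26.715748729968468 35.06855185039312 depth z 56.893713784419546
top 114 x range -122.37082595927838 -66.0396141487727 y med 31.63953227268866 slope -0.014813364378113487
  x -130 n 15 y 25.003929408120072 38.450422786803216 depth z 56.6703930264912
  x -115 n 33 y 24.538473966131587 39.52579648745726 depth z 54.9817022503513
  x -100 n 31 y 24.07289909291139 38.83048329995536 depth z 55.90884336695196
  x -85 n 27 y 24.448785142761114 38.36676155627196 depth z 56.888381476063735
  x -70 n 8 y 25.52341125171608 36.59506839345569 depth z 57.13204889637685
toolx [-0. -0. -1.] jaw 29.961991707244955 j7 -12.244193471424511 grasp router [-304.05   30.44] z 225.35652604421963 clock 18.65 F [-0.4  -0.21 -0.63] w -0.2239269300642076
tgt [623.98 -82.31] 270.0 turn units (tool x) -0.004422465677583737 deg -0.0380082927550518 shift units AFTER turn [-1.49 -0.02  8.07] before turn [-1.49 -0.01  8.07]
```

The bar lies flat (top z about 57) with its outer end at x -122, so its centre is at about -72, 10 mm from the step's centre. Moving above the knob.

```bash
python3 -m inch '[[[-1,0,0],0,1],[[-1,0,1],0,1],[[0,0,1],0,1],[[0,0,1],0,1],[[0,0,1],0,1],[[0,0,1],0,1],[[0,0,1],0,1],[[0,0,1],0,1],[[0,0,1],0,1],[[0,0,0.07],0,1],[[0,0,0],0,1]]'; python3 g.py r -62 30 265 90
```

```text
clock: 20.02
tcp_pos: [623.9, -81.8, 439.8]
orientation: [-144.1, 89.9, 155.8]
wrist_force: [-0.1, 0.9, 0.8]
gripper_width: 0.0
toolx [-0.  0. -1.] jaw 29.96078424222487 j7 13.810799625678694 grasp router [-62.47  30.21] z 285.1407584523648 clock 20.025 F [-0.14  0.92  0.8 ] w 0.007633584795080815
tgt [623.98 -82.31] 265.0 turn units (tool x) -0.004562960612269967 deg -0.03921575777512487 shift units AFTER turn [ 0.67 -0.01  0.02] before turn [ 0.67 -0.01  0.02]
```

```bash
python3 - <<'E'
from h import *; from g import w2r
p=bot.get_image('side')
for k in('rod_top','rod_foot'):
    for q in bot.tip_of(p,k): print(k,q)
for z in (57,80,81.5,230,240,250): print(z,proj(p,(624,-82,z)))
E
```

```text
rod_top {'location': [326.7, 129.7], 'conf': 0.45}
57 [324.63 173.55]
80 [324.61 168.58]
81.5 [324.61 168.25]
230 [324.49 134.14]
240 [324.48 131.71]
250 [324.48 129.26]
```

```bash
python3 -m inch '[[[0.4,0,0],0,1],[[0.3,0,0],0,1],[[0.2,0,0],0,1],[[0,0,0],0,1]]'; python3 -m inch '[[[0.2,0,0],0,1],[[0.2,0,0],0,1],[[0,0,0],0,1]]'
```

```text
clock: 20.68
tcp_pos: [624.0, -81.2, 412.9]
orientation: [-136.3, 90.0, 163.8]
wrist_force: [-0.3, -0.0, -0.3]
gripper_width: 0.2
clock: 21.05
tcp_pos: [624.0, -81.3, 400.9]
orientation: [-128.8, 90.0, 171.2]
wrist_force: [-0.4, 0.3, -0.2]
gripper_width: -0.1
```

```bash
python3 - <<'E'
from h import *; from g import w2r
p=bot.get_image('side')
for k in('rod_top','rod_foot','bracket'):
    for q in bot.tip_of(p,k): print(k,q)
for z in (57,66,81.5,228,240): print(z,proj(p,(624,-82,z)))
# foot visible? scan column under bracket
for v in range(150,178): print(v,[tuple(int(c) for c in p['image'][v,u]) for u in (320,322,324,326,328)], p['depth'][v,324])
E
```

```text
rod_top {'location': [327.8, 134.6], 'conf': 0.42}
bracket {'location': [320.4, 154.0], 'conf': 0.67}
57 [324.63 173.55]
66 [324.62 171.61]
81.5 [324.61 168.25]
228 [324.49 134.62]
240 [324.48 131.71]
150 [(108, 109, 114), (112, 114, 121), (99, 98, 99), (98, 96, 96), (95, 97, 100)] 1727.1315
151 [(100, 101, 106), (98, 99, 104), (95, 93, 93), (108, 108, 109), (117, 120, 125)] 1727.24
152 [(85, 84, 87), (81, 81, 83), (90, 87, 86), (114, 115, 118), (130, 136, 143)] 1735.2952
153 [(70, 69, 69), (69, 68, 68), (88, 85, 83), (116, 118, 121), (133, 138, 145)] 1737.9962
154 [(66, 65, 64), (69, 68, 68), (94, 92, 92), (118, 121, 125), (128, 134, 141)] 1738.1289
155 [(75, 76, 78), (81, 82, 84), (107, 110, 113), (122, 126, 132), (127, 132, 138)] 1739.8512
156 [(98, 101, 105), (100, 103, 107), (120, 125, 132), (126, 131, 138), (126, 130, 135)] 1731.0542
157 [(112, 116, 120), (111, 114, 118), (120, 124, 129), (120, 124, 129), (119, 122, 124)] 1735.53
158 [(111, 112, 113), (108, 108, 109), (110, 110, 110), (108, 108, 108), (107, 107, 106)] 1728.6276
159 [(104, 103, 101), (102, 101, 97), (102, 100, 9
[... 970 characters left out ...]
, 118, 102), (156, 140, 109)] 1786.3906
171 [(84, 82, 82), (137, 111, 76), (130, 111, 83), (130, 119, 100), (166, 148, 114)] 1780.9053
172 [(79, 78, 78), (129, 107, 74), (135, 112, 77), (135, 120, 93), (167, 149, 115)] 1783.072
173 [(80, 79, 81), (126, 106, 78), (155, 125, 75), (155, 131, 91), (170, 152, 118)] 1805.2109
174 [(85, 85, 87), (126, 109, 87), (173, 137, 75), (173, 143, 92), (169, 153, 127)] 1801.4866
175 [(89, 90, 93), (129, 116, 103), (179, 142, 77), (181, 148, 95), (165, 154, 139)] 1791.296
176 [(91, 92, 97), (133, 123, 117), (179, 143, 80), (183, 150, 96), (160, 153, 149)] 1788.9965
177 [(93, 94, 100), (132, 126, 122), (178, 144, 84), (185, 150, 92), (154, 148, 144)] 1781.3025
```

```bash
python3 -m inch '[[[0.05,0,0],0,1]]'; python3 -m inch '[[[0.05,0,0],0,1]]'
```

```text
clock: 21.38
tcp_pos: [624.1, -81.3, 400.0]
orientation: [54.6, 90.0, -5.4]
wrist_force: [-0.6, 0.5, 3.1]
gripper_width: 0.2
clock: 21.5
tcp_pos: [624.1, -81.3, 398.5]
orientation: [44.6, 90.0, -15.4]
wrist_force: [-0.7, -0.1, 3.1]
gripper_width: -0.0
```

The rod is moving with the fingers: about 3 N while sliding, and the knob is at z 226 against a target of 219. Stepping down.

```bash
for i in 1 ; do python3 -m inch '[[[0.05,0,0],0,1]]'; python3 -m inch '[[[0.05,0,0],0,1]]';  python3 -m inch '[[[0.04,0,0],0,1]]'; python3 -m inch '[[[0.03,0,0],0,1]]'; done | grep -E 'tcp|force'
```

```text
tcp_pos: [624.1, -81.3, 396.9]
wrist_force: [-0.7, 0.2, 1.9]
tcp_pos: [624.1, -81.3, 395.4]
wrist_force: [-0.2, -0.1, 3.8]
tcp_pos: [624.1, -81.3, 394.1]
wrist_force: [0.6, -0.3, 2.0]
tcp_pos: [624.1, -81.3, 393.3]
wrist_force: [0.3, -0.4, 2.7]
```

```bash
(python3 -m inch '[[[0.02,0,0],0,1],[[0,0,0],0,1]]'; python3 -m inch '[[[0.02,0,0],0,1],[[0,0,0],0,1]]'; python3 -m inch '[[[0.02,0,0],0,1],[[0,0,0],0,1]]') | grep -E 'tcp|force'
```

```text
tcp_pos: [624.0, -81.3, 392.6]
wrist_force: [0.8, -0.0, 1.8]
tcp_pos: [624.0, -81.2, 392.5]
wrist_force: [-1.7, -0.2, 7.4]
tcp_pos: [624.1, -81.2, 392.4]
wrist_force: [-3.5, -0.6, 13.1]
```

Contact at TCP z 392.5, tips at 219.5 (expected 219). The force rose to 13 N, well under the limit. Hold briefly, then retract and set up the fork for the lever.

```bash
python3 -m inch '[[[0,0,0],0,1],[[-0.3,0,0],0,1],[[-1,0,0],0,1],[[-1,0,0],0,0.3],[[0,0,0],0.955,0.3],[[0,0,0],0.955,0.3],[[0,0,0],0.955,0.3],[[0,0,0],0.955,0.3],[[0,0,0],0.955,0.3],[[0,0,0],0.955,0.3],[[0,0,0],0.955,0.3],[[0,0,0],0.955,0.3],[[0,0,0],0.955,0.3],[[0,0,0],0.955,0.3],[[0,0,0],0.922,0.3],[[0,0,0],0,0.3]]'; python3 g.py r -77 104 240 0 r -77 104 181 0
python3 - <<'E'
from h import *; from g import w2r,r2w
for cam in('side','top'):
    p=bot.get_image(cam)
    for q in bot.tip_of(p,'lever_end'): print(cam,q['location'],q['conf'],w2r(atz(p,q['location'],166)))
    print(proj(p,np.r_[r2w(-76,104),166]))
E
```

```text
clock: 24.75
tcp_pos: [624.0, -81.0, 460.7]
orientation: [-25.3, 90.0, -175.3]
wrist_force: [-0.7, -0.5, -0.2]
gripper_width: 30.1
toolx [-0. -0. -1.] jaw -59.928774317829344 j7 -66.66488741539489 grasp router [-63.13  30.67] z 305.9698916516721 clock 24.75 F [-0.72 -0.49 -0.21] w 30.067601038657603
tgt [680.57 -32.32] 240.0 turn units (tool x) 0.00828748443904564 deg 0.07122568217064895 shift units AFTER turn [ 2.2  -0.46 -2.44] before turn [ 2.2  -0.46 -2.45]
tgt [680.57 -32.32] 181.0 turn units (tool x) -0.0 deg -0.0 shift units AFTER turn [ 1.97  0.   -0.  ] before turn [ 1.97  0.   -0.  ]
side [303.0, 152.8] 0.61 [-75.3  110.05]
[304.69 152.79]
top [388.9, 132.0] 0.54 [-66.43 109.36]
[386.6  135.69]
```

```bash
python3 -m inch '[[[0,-0.2,-0.85],0,0.3],[[0,-0.2,-0.85],0,0.3],[[0,0,-0.78],0,0.3],[[0.8,0,0],0,0.3],[[0.9,0,0],0,0.3],[[0.9,0,0],0,0.3],[[0.8,0,0],0,0.3],[[0.7,0,0],0,0.3],[[0,0,0],0,0.3]]'; python3 g.py r -75 105 179 0
```

```text
clock: 26.08
tcp_pos: [682.1, -33.8, 336.1]
orientation: [-34.9, 89.8, 175.2]
wrist_force: [0.6, 0.3, 0.8]
gripper_width: 29.8
toolx [-0.  0. -1.] jaw -59.91534783726441 j7 -73.1624202561077 grasp router [-74.94 104.61] z 181.44277841061412 clock 26.075 F [0.59 0.32 0.77] w 29.799791513315682
tgt [682.43 -33.55] 179.0 turn units (tool x) 0.00984972639113279 deg 0.08465216273557985 shift units AFTER turn [ 0.08 -0.   -0.01] before turn [ 0.08 -0.   -0.01]
```

```bash
python3 - <<'E'
from h import *; from g import w2r,r2w
p=bot.get_image('side')
for k in('lever_end','rod_top'):
  for q in bot.tip_of(p,k): print(k,q['location'],q['conf'],w2r(atz(p,q['location'],166)))
print(proj(p,np.r_[r2w(-62,30),219]))
E
```

```text
lever_end [305.5, 154.5] 0.44 [-87.44 102.14]
rod_top [324.4, 138.3] 0.54 [12.94 21.29]
rod_top [330.1, 261.1] 0.51 [-615.88   84.38]
[324.54 136.75]
```

```bash
python3 -m inch '[[[0.07,0.3,0],0,0.3],[[0,0.3,0],0,0.3],[[0,0.3,0],0,0.3],[[0,0.3,0.1],0,0.3],[[0,0.3,0.15],0,0.3],[[0,0.25,0.15],0,0.3]]'; python3 -m inch '[[[0,0.1,0],0,0.3],[[0,0,0],0,0.3]]';python3 -m inch '[[[0,0.07,0],0,0.3],[[0,0,0],0,0.3]]';  python3 g.py r -16.4 92 179 0
```

```text
clock: 26.98
tcp_pos: [699.0, -84.8, 336.2]
orientation: [-171.4, 89.8, 38.7]
wrist_force: [2.8, 6.7, 1.6]
gripper_width: 29.5
clock: 27.22
tcp_pos: [700.1, -87.7, 335.9]
orientation: [-133.0, 89.9, 77.0]
wrist_force: [-2.1, 4.2, 3.1]
gripper_width: 29.9
clock: 27.48
tcp_pos: [700.9, -88.7, 335.8]
orientation: [-105.7, 89.9, 104.3]
wrist_force: [-4.7, 7.8, 4.1]
gripper_width: 29.8
toolx [-0.  0. -1.] jaw -59.94059916849546 j7 -68.17038914409956 grasp router [-17.97  93.42] z 181.13459339774928 clock 27.475 F [-4.65  7.79  4.13] w 29.790472319830542
tgt [700.47 -90.8 ] 179.0 turn units (tool x) 0.006911600587844828 deg 0.059400831504547114 shift units AFTER turn [0.07 0.05 0.05] before turn [0.07 0.05 0.05]
```

```bash
(python3 -m inch '[[[0,0.06,0],0,0.3],[[0,0,0],0,0.3]]';python3 -m inch '[[[0,0.06,0],0,0.3],[[0,0,0],0,0.3]]';python3 -m inch '[[[0,0.06,0],0,0.3],[[0,0,0],0,0.3]]') | grep -E 'tcp|force';  python3 g.py r -16.4 92 179 0
```

```text
tcp_pos: [702.0, -89.5, 336.0]
wrist_force: [-3.9, 11.6, 5.1]
tcp_pos: [702.6, -90.1, 335.9]
wrist_force: [-8.1, 16.2, 5.7]
tcp_pos: [703.2, -90.8, 335.7]
wrist_force: [-11.8, 21.2, 7.2]
toolx [-0.    0.01 -1.  ] jaw -59.820975027758855 j7 -67.74251870419137 grasp router [-15.05  94.38] z 180.98460055747714 clock 28.225 F [-11.78  21.16   7.23] w 29.950920591663724
tgt [700.47 -90.8 ] 179.0 turn units (tool x) 0.020830501392662 deg 0.17902497224113745 shift units AFTER turn [ 0.07 -0.04  0.08] before turn [ 0.07 -0.04  0.08]
```

The force climbs steadily to 24 N with no further travel, so the lever is on its stop. Ball x computes to about -22, against -23.4 when locked. Ease off and rise.

```bash
python3 -m inch '[[[0,-0.2,0],0,0.3],[[0,-0.12,0],0,0.3],[[0,0,0],0,0.3]]'; python3 g.py; python3 -m inch '[[[-0.7,0,0],0,0.3],[[-1,0,0],0,0.3],[[-1,0,0],0,0.3],[[-1,0,0],0,0.3],[[0,0,0],0,0.3]]'; python3 g.py r -190 31 310 90 r -190 31 64 90 r -122 31 64 90
python3 - <<'E'
from h import *; from g import w2r,r2w
for cam in('side','top'):
    p=bot.get_image(cam)
    for k,z in(('lever_end',166),('rod_top',219)):
        for q in bot.tip_of(p,k): print(cam,k,q['location'],q['conf'],w2r(atz(p,q['location'],z)))
    print('exp lever',proj(p,np.r_[r2w(-23.4,91.5),166]),'rod',proj(p,np.r_[r2w(-62,30),219]))
E
```

```text
clock: 28.6
tcp_pos: [698.8, -86.4, 335.6]
orientation: [71.7, 90.0, -78.3]
wrist_force: [-0.5, 0.4, -0.6]
gripper_width: 29.7
toolx [ 0. -0. -1.] jaw -60.003785534140754 j7 -68.53324583356797 grasp router [-21.01  92.73] z 180.851712028167 clock 28.6 F [-0.48  0.42 -0.55] w 29.743712616594305
clock: 29.22
tcp_pos: [699.0, -86.2, 450.5]
orientation: [144.6, 89.7, -5.4]
wrist_force: [0.3, 0.4, -1.2]
gripper_width: 29.7
toolx [ 0. -0. -1.] jaw -60.025124831426425 j7 -66.61541449914397 grasp router [-21.08  93.01] z 295.77035279041854 clock 29.225 F [ 0.32  0.37 -1.15] w 29.706312176815917
tgt [560.85  29.04] 310.0 turn units (tool x) 10.469052105083314 deg 89.97487516857359 shift units AFTER turn [-0.49  2.07  5.63] before turn [-0.5  -5.63  2.07]
tgt [560.85  29.04] 64.0 turn units (tool x) -0.0 deg -0.0 shift units AFTER turn [ 8.2  -0.02  0.03] before turn [ 8.2  -0.02  0.03]
tgt [594.85 -29.84] 64.0 turn units (tool x) -0.0 deg -0.0 shift units AFTER turn [ 0.01 -0.   -2.27] before turn [ 0.01 -0.   -2.27]
exp lever [306.76 144.75] rod [324.54 136.75]
top lever_end [411.4, 130.5] 0.72 [-15.19  85.52]
top rod_top [410.9, 153.6] 0.62 [-55.81  33.31]
exp lever [407.38 129.99] rod [409.31 156.04]
```

```bash
python3 -m inch '[[[0,0,0],-0.952,0.3],[[0,0,0],-0.952,0.3],[[0,0,0],-0.952,0.3],[[0,0,0],-0.952,0.3],[[0,0,0],-0.952,0.3],[[0,0,0],-0.952,0.3],[[0,0,0],-0.952,0.3],[[0,0,0],-0.952,0.3],[[0,0,0],-0.952,0.3],[[0,0,0],-0.952,0.3],[[0,0,0],-0.952,0.3],[[0,-0.35,-0.94],0,0.3],[[0,-0.35,-0.94],0,0.3],[[0,-0.35,-0.94],0,0.3],[[0,-0.34,-0.94],0,0.3],[[0,-0.34,-0.94],0,0.3],[[0,-0.34,-0.93],0,0.3],[[0,0,0],0,0.3]]'; python3 g.py r -190 31 64 90 r -122 31 64 90; python3 bar.py
```

```text
clock: 31.78
tcp_pos: [559.5, 30.6, 446.6]
orientation: [-58.7, 90.0, -118.5]
wrist_force: [0.6, -0.3, 0.3]
gripper_width: 29.7
toolx [-0. -0. -1.] jaw 30.141167191501875 j7 2.431367939722813 grasp router [-192.01   30.59] z 291.9421432044786 clock 31.775 F [ 0.62 -0.34  0.35] w 29.663920701938316
tgt [560.85  29.04] 64.0 turn units (tool x) 0.01642554858334094 deg 0.14116719150187862 shift units AFTER turn [7.6  0.02 0.07] before turn [7.6  0.02 0.07]
tgt [594.85 -29.84] 64.0 turn units (tool x) -0.0 deg -0.0 shift units AFTER turn [0.   0.   2.27] before turn [0.   0.   2.27]
side 31 x range -134.33320019162556 -38.522175738922506 y med 32.3355729389495 slope 0.007603787196153283
  x -130 n 9 y 28.121355800496683 36.98043941018615 depth z 53.34442863377158
  x -115 n 6 y 26.53241005639191 34.677326398139854 depth z 54.44068988934602
  x -100 n 5 y 28.63062900533865 36.04053189551848 depth z 54.379199214380215
  x -85 n 7 y 27.83090786157073 35.26158012484417 depth z 55.533271725167616
  x -55 n 1 y 34.27350811666961 34.27350811666961 depth z 54.82812808886182
top few 0
```

```bash
python3 -m inch '[[[0.95,0.02,0],0,0.3],[[0.95,0,0],0,0.3],[[0.95,0,0],0,0.3],[[0.95,0,0],0,0.3],[[0.95,0,0],0,0.3],[[0.95,0,0],0,0.3],[[0.95,0,0],0,0.3],[[0.95,0,0],0,0.3],[[0,0,0],0,0.3]]'; python3 g.py r -122 31 64 90
```

```text
clock: 33.0
tcp_pos: [560.9, 29.1, 216.5]
orientation: [-116.3, 89.8, -176.3]
wrist_force: [0.3, 0.2, 0.4]
gripper_width: 29.7
toolx [-0. -0. -1.] jaw 29.983934933841255 j7 -10.444666635941658 grasp router [-190.03   31.06] z 61.81735645716421 clock 33.0 F [0.34 0.21 0.41] w 29.657449814239673
tgt [594.85 -29.84] 64.0 turn units (tool x) -0.0018692553268054978 deg -0.016065066158745367 shift units AFTER turn [-0.08 -0.    2.27] before turn [-0.08 -0.    2.27]
```

```bash
python3 -m inch '[[[-0.03,0,0.6],0,0.3],[[0,0,0.6],0,0.3],[[0,0,0.6],0,0.3],[[0,0,0.45],0,0.3],[[0,0,0],0,0.3]]'; python3 -m inch '[[[0,0,0],0,1],[[0,0,0],0,1],[[0,0,0],0,1],[[0,0,0],0,1]]'; python3 g.py r -190 31 61 90
```

```text
clock: 33.62
tcp_pos: [595.1, -30.1, 219.3]
orientation: [6.7, 90.0, -53.4]
wrist_force: [-0.6, 0.2, -0.1]
gripper_width: 29.9
clock: 34.12
tcp_pos: [594.6, -28.4, 219.3]
orientation: [-165.2, 90.0, 134.8]
wrist_force: [-1.8, 0.7, 2.3]
gripper_width: 12.4
toolx [-0.  0. -1.] jaw 30.044607479169862 j7 -2.7149242866500813 grasp router [-123.37   31.55] z 64.6188430566811 clock 34.125 F [-1.83  0.72  2.3 ] w 12.43626065187891
tgt [560.85  29.04] 61.0 turn units (tool x) 0.0051903158835250405 deg 0.04460747916985497 shift units AFTER turn [ 0.12 -0.02 -2.22] before turn [ 0.12 -0.02 -2.22]
```

```bash
python3 -m inch '[[[0,0,-0.1],0,1],[[0,0,-0.1],0,1]]'; python3 -m inch '[[[0,0,-0.25],0,1],[[0,0,-0.3],0,1],[[0,0,-0.5],0,1],[[0,0,-0.5],0,1],[[0,0,-0.5],0,1],[[0,0,-0.5],0,1],[[0,0,-0.3],0,1],[[0,0,0],0,1]]'; python3 g.py r -205 31 115 90 597 308 115 -14 597 308 26 -14
```

```text
clock: 34.38
tcp_pos: [591.9, -23.8, 219.4]
orientation: [20.5, 90.0, -39.5]
wrist_force: [2.1, -4.9, 0.8]
gripper_width: 12.6
clock: 35.38
tcp_pos: [548.8, 51.0, 219.3]
orientation: [-172.5, 90.0, 127.6]
wrist_force: [0.3, -0.7, -1.5]
gripper_width: 12.5
toolx [-0.  0. -1.] jaw 30.073073561152526 j7 -13.249532184160076 grasp router [-215.07   31.58] z 64.64892974296109 clock 35.375 F [ 0.28 -0.73 -1.51] w 12.466011028897476
tgt [553.35  42.04] 115.0 turn units (tool x) 0.00850249492179336 deg 0.07307356115252617 shift units AFTER turn [-1.68 -0.02  0.34] before turn [-1.68 -0.02  0.34]
tgt [597. 308.] 115.0 turn units (tool x) 5.1196324725167 deg 44.0 shift units AFTER turn [ 0.   -0.73 -8.95] before turn [ 0.    5.69 -6.95]
tgt [597. 308.] 26.0 turn units (tool x) -0.0 deg -0.0 shift units AFTER turn [2.97 0.   0.  ] before turn [2.97 0.   0.  ]
```

```bash
python3 -m inch '[[[-0.8,0,0],0,1],[[-0.9,0,0],0,1],[[0,0,0],0.855,1],[[0,0,0],0.855,1],[[0,0,0],0.855,1],[[0,0,0],0.855,1],[[0,0,0],0.855,1],[[0,0,0],0.855,1],[[0,0,0],0,1]]'; python3 g.py 597 308 115 -14 597 308 30 -14
```

```text
clock: 36.5
tcp_pos: [549.2, 50.1, 270.4]
orientation: [46.2, 90.0, -57.8]
wrist_force: [0.6, 0.5, -1.8]
gripper_width: 12.5
toolx [ 0. -0. -1.] jaw -14.063533859446073 j7 -46.250002418593205 grasp router [-214.02   31.43] z 115.66980231023192 clock 36.5 F [ 0.58  0.54 -1.75] w 12.516579130693927
tgt [597. 308.] 115.0 turn units (tool x) -0.007392500225554548 deg -0.06353385944606771 shift units AFTER turn [ 0.02 -0.53 -8.73] before turn [ 0.02 -0.54 -8.73]
tgt [597. 308.] 30.0 turn units (tool x) -0.0 deg -0.0 shift units AFTER turn [ 2.83 -0.   -0.  ] before turn [ 2.83 -0.   -0.  ]
```

```bash
python3 -m inch '[[[0,-0.06,-0.97],0,1],[[0,-0.06,-0.97],0,1],[[0,-0.06,-0.97],0,1],[[0,-0.06,-0.97],0,1],[[0,-0.06,-0.97],0,1],[[0,-0.06,-0.97],0,1],[[0,-0.06,-0.97],0,1],[[0,-0.06,-0.97],0,1],[[0,-0.06,-0.97],0,1],[[0,0,0],0,1],[[0.9,0,0],0,1],[[0.9,0,0],0,1],[[0.7,0,0],0,1],[[0.2,0,0],0,1],[[0,0,0],0,1]]'; python3 g.py 597 308 26.6 -14
```

```text
clock: 38.38
tcp_pos: [597.2, 308.3, 189.5]
orientation: [-132.0, 90.0, 123.9]
wrist_force: [-0.5, -1.3, -1.7]
gripper_width: 12.9
toolx [-0.  0. -1.] jaw -14.059341914041312 j7 -66.25626918731152 grasp router [-413.65  202.06] z 34.77068345386445 clock 38.375 F [-0.54 -1.26 -1.74] w 12.941728120413162
tgt [597. 308.] 26.6 turn units (tool x) -0.0069047452297089735 deg -0.05934191404131184 shift units AFTER turn [ 0.27 -0.    0.01] before turn [ 0.27 -0.    0.01]
```

```bash
(python3 -m inch '[[[0.15,0,0],0,1],[[0.08,0,0],0,1],[[0,0,0],0,1]]'; python3 -m inch '[[[0.04,0,0],0,1],[[0,0,0],0,1]]'; python3 -m inch '[[[0.04,0,0],0,1],[[0,0,0],0,1]]') | grep -E 'tcp|force'
```

```text
tcp_pos: [597.0, 308.4, 182.5]
wrist_force: [0.4, 0.2, -1.6]
tcp_pos: [597.1, 308.5, 181.6]
wrist_force: [-1.1, -0.6, 3.0]
tcp_pos: [597.1, 308.5, 181.4]
wrist_force: [-6.5, -4.1, 20.7]
```

The bar is on the mat. Release, go up and clear, then check.

```bash
python3 -m inch '[[[-0.04,0,0],0,0.5],[[0,0,0],0,0.2],[[0,0,0],0,0],[[0,0,0],0,0],[[-0.5,0,0],0,0],[[-1,0,0],0,0],[[-1,0,0],0,0],[[-1,0,0],0,0],[[-1,0,0],0,0],[[-1,0,0],0,0],[[-1,0,0],0,0],[[0,0,0.9],0,0],[[0,0,0.9],0,0],[[0,0,0.9],0,0],[[0,0,0.9],0,0],[[0,0,0.9],0,0],[[0,0,0],0,0]]'
cat > chk.py <<'E'
from h import *; from g import w2r,r2w
np.set_printoptions(precision=1,suppress=True)
for cam in ('top','side'):
    p=bot.get_image(cam); m=cv2.inRange(cv2.cvtColor(p['image'],cv2.COLOR_RGB2HSV),(10,110,90),(32,255,255))
    n,lab,st,ce=cv2.connectedComponentsWithStats(m)
    for i in range(1,n):
        w=atz(p,ce[i],17)
        if st[i,4]<25 or np.hypot(*(w[:2]-[517,276]))>130: continue
        ys,xs=np.nonzero(lab==i); W=np.array([atz(p,u,17)[:2] for u in zip(xs,ys)]); e=np.linalg.eigvalsh(np.cov(W.T))
        D=np.array([atd(p,u)[2] for u in zip(xs,ys)]); print(cam,'brass',W.mean(0),'len,wid',np.sqrt(12*e[::-1]),'z',np.percentile(D,[20,50,80]))
    for k,z in(('lever_end',166),('rod_top',219),('wax_tin',12),('collet_spanner',12)):
        for q in bot.tip_of(p,k)[:2]: print(cam,k,np.array(q['location']),round(q['conf'],2),'router',w2r(atz(p,q['location'],z)))
    print('exp lever',proj(p,np.r_[r2w(-23.4,91.5),166]),'rod',proj(p,np.r_[r2w(-62,30),219]))
E
python3 chk.py; python3 g.py
```

```text
clock: 41.38
tcp_pos: [564.1, 175.5, 377.3]
orientation: [58.8, 89.9, -45.4]
wrist_force: [-0.2, 0.2, 0.7]
gripper_width: 42.9
top brass [517.1 289.3] len,wid [86.1 21.3] z [20.8 22.3 24.3]
top brass [449.4 290.4] len,wid [101.1  10.9] z [ 9.2 11.7 13.5]
top lever_end [409.9 132. ] 0.47 router [-20.3  84. ]
top lever_end [255.7 123.3] 0.2 router [-348.5  289.2]
top rod_top [266.2 199.6] 0.58 router [-412.3  103.2]
top rod_top [411.1 155.4] 0.52 router [-57.5  29.3]
top wax_tin [376.2 150.6] 0.72 router [-93.3  95.6]
top wax_tin [265.5 225.3] 0.59 router [-465.8   61. ]
top collet_spanner [402.1 204. ] 0.6 router [-102.5  -70.6]
exp lever [407.4 130. ] rod [409.3 156. ]
side brass [582.3 264.6] len,wid [97.6 21.2] z [14.1 16.4 17.9]
side brass [515.4 282.9] len,wid [111.3  25.9] z [15.6 21.2 22.8]
side brass [445.1 298.8] len,wid [105.2  19.3] z [ 4.3  9.9 12. ]
side rod_top [270.5 313.8] 0.75 router [-811.2  248.5]
side rod_top [326.  134.3] 0.53 router [-46.   22.7]
side wax_tin [307.7 193. ] 0.58 router [-115.4  100.8]
side collet_spanner [352.5 188.3] 0.41 router [-108.5  -70.2]
exp lever [306.8 144.7] rod [324.5 136.8]
toolx [-0.  0. -1.] jaw -14.051282775237153 j7 -52.424668688548344 grasp router [-317.09  108.23] z 221.43760615016888 clock 41.875 F [-0.6  -0.29 -0.59] w 42.95293380351999
```

```bash
python3 -m inch '[[[-0.8,-0.9,0],0,0],[[-0.8,-0.9,0],0,0],[[-0.8,-0.9,0],0,0],[[-0.5,-0.9,0],0,0],[[0,-0.5,0],0,0],[[0,0,0],0,0]]'
cat >> chk.py <<'E'
    # knob/rod: points near the rod axis by depth
    R,t=np.array(p['R']),np.array(p['t']); ys,xs=np.mgrid[100:200,290:430]
    Q=np.array([np.r_[w2r(q),q[2],x,y] for x,y in zip(xs.ravel(),ys.ravel()) for q in [atd(p,(x,y))] if q is not None])
    k=(np.hypot(Q[:,0]+62,Q[:,1]-30)<10)&(Q[:,2]>175); print(cam,'knob n',k.sum(),'z pct',np.percentile(Q[k,2],[5,50,90,100]) if k.any() else '')
    k=(Q[:,2]>150)&(Q[:,2]<180)&(Q[:,1]>65)&(Q[:,1]<115)&(Q[:,0]>-110)&(Q[:,0]<10); print('lever pts',k.sum(),Q[k].mean(0) if k.any() else '')
E
python3 chk.py
```

```text
clock: 42.62
tcp_pos: [444.6, 207.4, 462.9]
orientation: [6.7, 90.0, -97.3]
wrist_force: [1.4, -0.6, -0.2]
gripper_width: 42.4
top brass [585.2 258.2] len,wid [101.9  15.7] z [15.  16.8 18.3]
top brass [521.1 323.4] len,wid [20.  12.3] z [21.3 23.1 25. ]
top lever_end [411.7 129.3] 0.59 router [-13.1  87.8]
top rod_top [466.9 261.5] 0.57 router [ -64.7 -255.5]
top wax_tin [370.6 149.4] 0.65 router [-105.4  106.1]
top collet_spanner [401.7 204. ] 0.51 router [-103.5  -70.1]
exp lever [407.4 130. ] rod [409.3 156. ]
top knob n 51 z pct [215.  217.4 219.2 219.6]
lever pts 84 [-33.   81.9 165.6 405.9 135.2]
side brass [582.3 264.7] len,wid [97.4 21.3] z [13.1 16.4 17.9]
side brass [515.4 282.9] len,wid [111.3  25.9] z [15.1 21.1 22.6]
side brass [445.1 298.8] len,wid [105.2  19.3] z [ 4.7  9.9 12.6]
side lever_end [308.3 145.7] 0.44 router [-30.6  86.5]
side rod_top [326.6 136.2] 0.52 router [-59.2  22.2]
side rod_top [296.6 245.9] 0.33 router [-599.9  172.2]
side wax_tin [248.3 243.9] 0.63 router [-359.4  320.3]
side wax_tin [308.  190.3] 0.57 router [-99.2  98.1]
side collet_spanner [353.2 190. ] 0.52 router [-119.2  -71. ]
exp lever [306.8 144.7] rod [324.5 136.8]
side knob n 11 z pct [207.5 215.1 217.6 218.1]
lever pts 31 [-35.9  80.4 162.1 310.1 147.3]
```

Everything checks out: knob top at z 217–219 (219 wanted), lever direction about 51.5° (locked is 50°), bar flat on the mat at (585,258), and wrist force near zero. Handing in.

```bash
python3 -c "
from rig import bot;print(bot.sign_off())"
```

```text
the job is handed in; nothing more can be done
None
```

The depth stop is set to 15 mm and locked, and the 15 mm bar is back on the mat. I handed the job in at about 43 s of the 72 s allowed; it gives no verdict.

**What I did:**
- **Loosening:** swung the lever loose to about 0.9 rad.
- **Bar in:** gripped the 15 mm bar by its end, laid it on the top step about 10 mm off the step's centre, and let go.
- **Rod down:** pressed the rod down until it touched the bar, with at most 13 N at the wrist.
- **Locking:** pushed the lever back until it met its stop (24 N at the wrist).
- **Bar out:** drew the bar out and laid it back close to where it came from.

**Last checks, all from measurements:**
- **Rod:** the knob top measured z 217–219.6 mm by the top camera's depth, against 219 mm for a 15 mm setting.
- **Lever:** it points about 51.5° from the router's x axis, roughly 0.03 rad from locked.
- **Bar:** centred at (585, 258) mm on the mat and flat. Its top read 17–18 mm against 19 mm expected, within depth noise.
- **Other bars:** in place to within the camera's accuracy.
- **Robot:** standing clear, with no significant wrist force.

**What went wrong or disagreed:**
- **Touched the bracket:** the gripper body pressed it with about 7 N while placing the bar. The limit is 40 N, and I backed off after releasing.
- **Inconsistent detections:** the rod top and the wax tin were each reported in wrong places once or twice. The other readings put the tin and the spanner where they started. The tape measure, padlock, bottle, tub and box were not measured at the end.
- **Picture limit:** I used all 12 picture views by the time the bar was placed, so nothing after that was checked by eye.

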